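# Lay the tall post down gently onto its padded rest

## Task

The tall metal post stands on end in the lay-down jig. Without gripping or lifting it, tip it over toward the padded bar with a fingertip on either side of its top, keep it steady and lower it gently all the way, so that it ends lying straight along the jig on the padded bar, between the two cheeks, with its foot still on the jig plate in front of the foot stop. Do not let it drop, and do not disturb the things around it; finish clear of it.

Things in the scene. Friction and masses are not known exactly. Their poses are not given: they have to be found in the camera images.
- post: upright box-section post, plain aluminium, dark steel foot, black end cap: 26 mm deep (own x), 56 wide (own y), 180 tall (own z, foot to top); 0.25 to 0.45 kg, loose, centre of mass about 76 mm above the foot. Origin: centre of its underside. Starts upright on the jig plate, its broad faces across the jig's x axis
- post_top (a point): centre of the post's top end, 180 mm from its underside. Laid down, the top end overhangs the rest bar by 45 to 80 mm, its lower edge 45 to 65 mm above the table, with free space under it for a finger; pressing that end down would lever the foot off the plate
- post_heel (a point): middle of the lower edge of the post's foot on the rest bar's side (post frame x = -13 mm, z = 0), about which it tips. At about 10 degrees it balances; past that it falls by itself. The heel may slip back to the foot stop as the post goes down
- jig: fixed lay-down jig. Origin on the table (z = 0) under the post's standing place; own x runs from the rest bar to the foot stop, roughly to the robot's left: the post is laid toward own -x; z up. Dark base plate 8 mm thick, x = -122 to +38 mm, 120 mm wide. Laid down, the post rests on its heel and the rest bar, 73 to 79 degrees from upright
- jig_bar (a point): middle of the padded rest bar: black rubber, 20 mm diameter, along the jig's y, at jig x = -105 mm; its top is 34 mm above the table. At its ends stand two upright cheeks, 26 mm long, inner faces 90 mm apart, tops 51 mm above the table
- jig_stop (a point): top middle of the foot stop, a low bar across the jig behind the post, jig x = +16 to +26 mm, 90 mm wide, top 18 mm above the table
- oil_bottle: white dosing bottle with a pointed nozzle, 38 mm diameter, 105 mm tall, standing beside the jig; bystander, origin at the centre of its underside
- tray: small open black tray of inserts, 62 x 90 x 22 mm, beside the jig; bystander, origin at the centre of its underside
- stud: round grey road stud with a clear lens unit on top, 128 mm diameter, 47 mm tall, to the right; bystander, origin at the centre of its underside
- housing: round grey open housing, 128 mm diameter, 36 mm tall, to the left; bystander, origin at the centre of its underside
- lens: flat round spare lens unit, 120 mm across, 14 mm thick, to the right; bystander, origin at the centre of its underside
Things that resemble listed ones, but are neither listed nor needed, are in the scene too. Leave any purple look-alike of the jig alone.

How it is judged:
By the outcome, as a careful person would: the job done as asked, in the order asked, and still so for the second after the job is handed in, with the robot touching nothing.
It also fails if it takes over 45 s, if anything falls off the work surface, if the arm or the gripper's body presses on something with over 40 N, if the wrist force passes 120 N, or if a joint passes its speed limit or range.

## Robot

A 6-joint arm with a two-finger parallel gripper is mounted at the origin on a cart in front of the work surface, level with it; the furniture and walls round the work are solid. World frame = base frame: x ahead of the robot, y to its left, z up, the work surface at z = 0. Lengths are in mm, angles in rad, forces in N, time in s.
With the tool pointing down it reaches from about 350 to 975 mm from the base axis. Payload 7.1 kg.
Tool frame: the origin (TCP) lies between the finger pads; the fingertips stand 17 mm ahead of it and the grasp point (between the pads) lies 2 mm behind it (tip_reach is the y of the fingertips in the tool frame, in mm); y points along the fingers, x is the direction in which the jaws open and shut, and the axes are right-handed (so a half turn about y gives the same grasp; the last joint's range is limited). The gripper opens to 88 mm and grips with 3 to 60 N. Pads are 20 mm wide; open, the fingers measure 115 mm over their backs; the gripper's body (75 mm by 178 mm) begins 61 mm behind the grasp point.
Start: joints at [-1.128, 0.423, 1.63, -0, 1.089, -0.019], TCP at [278.489, -559.507, 205.075] pointing down, gripper open.
Joint ranges: [-3, 3], [-0.9, 2.11], [0.09, 2.58], [-1.31, 4.45], [0.11, 2.69], [-2.54, 2.54]. Speed limits (rad/s): [2.39, 2.39, 3.01, 3.14, 3.14, 3.14].

## Interface

Orientations are given as a rotation vector (axis times angle).
In Python, from workcell import get_obs, get_image, camera_model, close_job, silhouettes, tip_of, tip_reach gives the robot as it stands. The module is installed in compiled form; this text tells all that it offers.
- The arm moves only by the tool arm_command, never from a script. Its argument "targets" is a list of rows, each a list of 4 numbers: the shift along the tool's x, y, z in mm, then the turn about the tool's y in rad. A call has 1 to 20 rows; each row shifts and turns the commanded pose from where the row before left it, along the tool's axes as they then stand; what a row does not reach is not made up. A row lasts 1/12 s, in which the tool goes at most 41.7 mm and 7.16 degrees, less where a joint would pass 70% of its speed; a pose out of reach is approached as far as the arm can. A call is refused whole if a number of a shift passes 41.7 or a number of a turn 0.125, either way. A call with a gripper value outside its range is refused whole. "gripper" is the opening in per cent of the stroke, from 0 (shut) to 100 (fully open), set as the call begins (left out, the last holds). The fingers move at their own pace and stop on an object; the grip force is fixed at half the most. Time passes only in rows, so rows that do not move let the fingers close. It gives the time, the measured TCP pose, the force and the opening at its end, in the units of the state.
- get_obs(): the state, without advancing time (a new reading comes with each control period).
- get_image(name): name is "side" or "top"; returns the picture (384x512x3 uint8, blue, green, red); there is no depth.
- camera_model(name): a dict with "mtx" (3x3 intrinsics, pixels), "dist" ([k1, k2, p1, p2, k3] as OpenCV has them; the pictures are not rectified), "position" and "orientation" of the camera in the world. Camera axes: x right, y up, looking along -z (the intrinsics and any distortion apply to the point x, -y, -z); pixel columns grow to the right and rows downward; lengths in mm; the calibration is good to about 2 mm. A picture is of the moment at which its call begins. camera_model takes no time and is no camera call.
- close_job(): hands the job in, once; it reports no verdict.
Trained networks look in the newest picture that a camera, given by its name, has taken for a name from the list of things; names that differ only in an ending like _2 or _b are one class to them, and where a whole thing is asked for, a point or a joint stands for the part that bears it (a point fixed in the world has none). Each returns a list of dicts, best first, with "conf" (0 to 1); they miss things now and then, are a little off and sometimes report something else, mostly with a low value. They report only what shows in the picture. A call takes as long as a camera call. They do not tell look-alikes from the thing itself.
- silhouettes(camera, thing): "pixels" (384x512 bool, what is visible of it) and "at" ([column, row] in pixels, amid what is visible of it).
- tip_of(camera, thing): "at" ([column, row] in pixels: a listed point, or the origin of a listed thing).
The state is a dict: "t": time; "qpos": joint angles; "qvel": joint speeds; "joint_torque": joint torques, N m; "ee_pos": TCP position; "orientation": TCP orientation; "ft_force": force on the tool from outside, world axes, zero at the start; "moment": the same for the moment, N m; "width": finger opening in mm.
Only numpy, scipy, OpenCV 4.12 (cv2) and the standard library are available. Lean on these libraries where they do the work, as an engineer would, in place of code of your own. Each camera call takes 0.05 s, during which the arm holds its last target. There are 200 camera calls.

## Working session

There is one attempt and no reset: what is moved stays moved. The work goes in short steps, Python scripts to look and compute and a tool call to move; the robot and the scene stay as the last step left them, time stands still between calls to the robot, and variables do not carry over. Pictures are saved under pics/ and viewed, about 8 in all and at most 12, crops included, and the job is handed in when it is done.

Besides the shell and the picture viewer there is one more tool, called as name(argument=value, ...) on one line, values as JSON. arm_command: Moves the arm, as the interface text tells. Its arguments: {"type":"object","properties":{"targets":{"type":"array","items":{"type":"array","items":{"type":"number"}}},"gripper":{"type":"number"}},"required":["targets"]}

```bash
mkdir -p pics; cat > h.py <<'E'
import numpy as np, cv2
from scipy.spatial.transform import Rotation as R
from workcell import *
def cam(n):
    m=camera_model(n); o=np.array(m["orientation"],float)
    r=R.from_rotvec(o).as_matrix() if o.size==3 else (o if o.shape==(3,3) else None)
    return np.array(m["mtx"]),np.array(m["dist"]),np.array(m["position"],float),r
def ray(n,px):
    K,d,p,r=cam(n)
    u=cv2.undistortPoints(np.array([[px]],float),K,d)[0,0]
    v=r@np.array([u[0],-u[1],-1]); return p,v/np.linalg.norm(v)
def atz(n,px,z):
    p,v=ray(n,px); return p+v*(z-p[2])/v[2]
def tri(a,b):
    p,v=ray("side",a);q,w=ray("top",b)
    s=np.linalg.lstsq(np.c_[v,-w],q-p,rcond=None)[0]
    A=p+s[0]*v;B=q+s[1]*w; return (A+B)/2,np.linalg.norm(A-B)
def proj(n,X):
    K,d,p,r=cam(n); c=(np.atleast_2d(X)-p)@r; c=c*[1,-1,-1]
    return cv2.projectPoints(c,np.zeros(3),np.zeros(3),K,d)[0][:,0]
E
python3 - <<'E'
from h import *
o=get_obs(); print(o["t"],o["ee_pos"],o["orientation"],R.from_rotvec(o["orientation"]).as_matrix().round(3).tolist(),o["width"],o["ft_force"]); print(tip_reach)
print(camera_model("side")); 
ims=[get_image(n) for n in("side","top")]
cv2.imwrite("pics/a.png",cv2.resize(ims[0],(800,600)));cv2.imwrite("pics/b.png",cv2.resize(ims[1],(800,600)))
for t in ["post_top","post_heel","jig","jig_bar","jig_stop","oil_bottle","tray","post","stud","housing","lens"]:
    for n in("side","top"):
        print(t,n,[(np.round(a["at"],1).tolist(),round(a["conf"],2)) for a in tip_of(n,t)][:4])
E
```

```text
0.0 [ 278.22569624 -558.98199305  204.29569474] [-1.3920663   0.86368121 -0.86151079] [[0.446, -0.001, 0.895], [-0.895, 0.001, 0.446], [-0.002, -1.0, 0.0]] 87.92968315496258 [ 0.12318648 -0.2827798   0.39002814]
17.0
{'mtx': array([[491.7178203 ,   0.        , 258.80362056],
       [  0.        , 491.7178203 , 195.11211022],
       [  0.        ,   0.        ,   1.        ]]), 'dist': array([-0.0949685,  0.       ,  0.       ,  0.       ,  0.       ]), 'position': array([ 216.49359188, 1121.24166771, 1169.26375138]), 'orientation': array([ 0.18997247, -1.2020463 , -2.62209093])}
post_top side [([239.1, 199.2], 0.67)]
post_top top [([226.0, 173.5], 0.69)]
post_heel side [([243.5, 241.0], 0.86), ([241.7, 242.4], 0.58)]
post_heel top [([217.0, 152.8], 0.73), ([229.3, 182.9], 0.57), ([225.1, 173.0], 0.41)]
jig side [([241.8, 244.3], 0.78), ([320.6, 237.9], 0.61), ([244.3, 214.2], 0.17)]
jig top [([252.4, 247.6], 0.95), ([229.5, 182.5], 0.61)]
jig_bar side [([246.8, 219.0], 0.88), ([327.9, 210.8], 0.79), ([241.9, 201.5], 0.33)]
jig_bar top [([283.2, 249.7], 0.57)]
jig_stop side [([319.8, 237.7], 0.94), ([238.4, 245.4], 0.85)]
jig_stop top [([221.4, 181.8], 0.69), ([250.0, 248.9], 0.6)]
oil_bottle side [([201.1, 247.4], 0.59)]
oil_bottle top [([217.9, 154.8], 0.57)]
tray side [([236.2, 248.6], 0.59), ([277.5, 259.1], 0.58)]
tray top [([223.0, 214.7], 0.75), ([323.8, 222.2], 0.24)]
post side [([243.7, 244.3], 0.68), ([280.8, 161.7], 0.4)]
post top [([228.3, 183.3], 0.52)]
stud side [([283.4, 161.6], 0.93)]
stud top [([356.4, 185.5], 0.83)]
housing side [([255.2, 321.9], 0.96)]
housing top [([156.0, 218.2], 0.68)]
lens side [([305.7, 183.3], 0.95), ([240.6, 240.0], 0.38)]
lens top [([324.9, 218.5], 0.64)]
```

View pics/a.png

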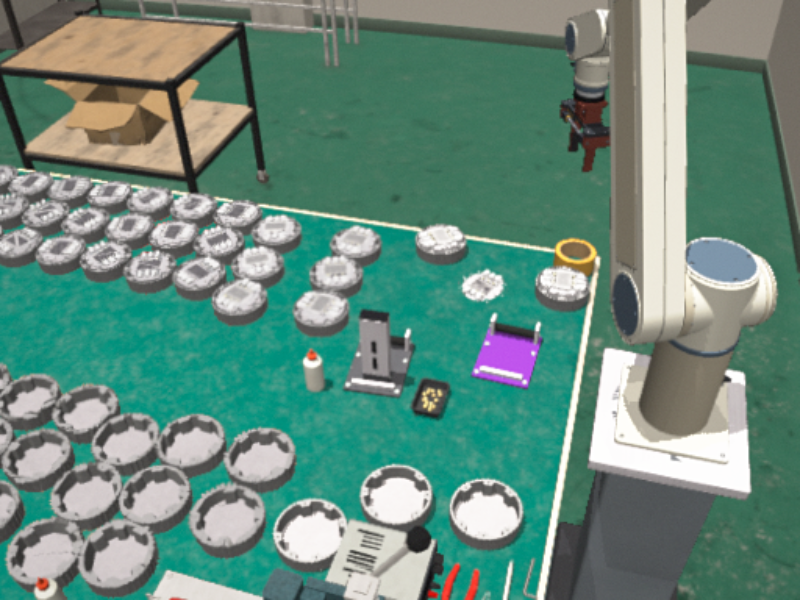

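View pics/b.png

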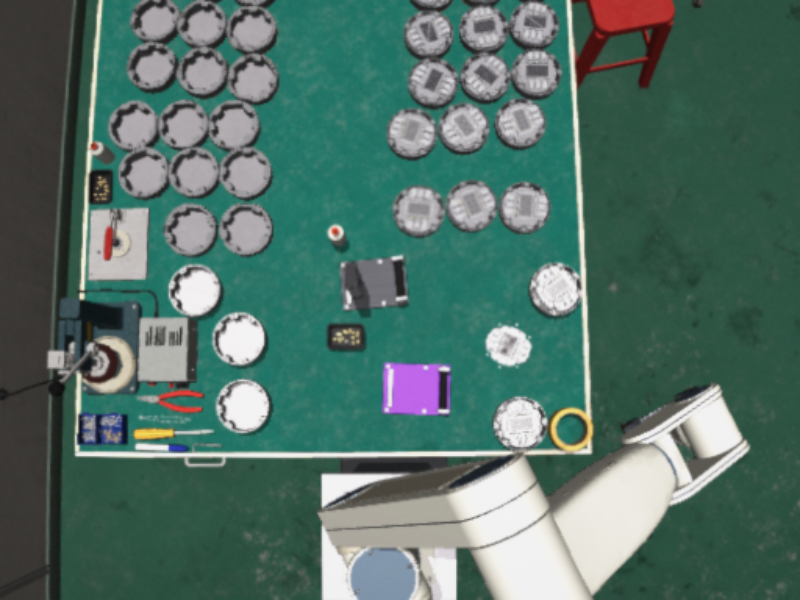

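```bash
python3 - <<'E'
from h import *
print(camera_model("top"))
print("top",tri([239.1,199.2],[226,173.5]),atz("side",[239.1,199.2],188),atz("top",[226,173.5],188))
print("heel",tri([243.5,241],[229.3,182.9]),atz("side",[243.5,241],8),atz("top",[229.3,182.9],8))
print("jig",atz("side",[241.8,244.3],0),atz("top",[229.5,182.5],0))
print("bar",atz("side",[246.8,219],34)); print("stop",atz("side",[238.4,245.4],18),atz("top",[221.4,181.8],18))
print("bottle",atz("side",[201.1,247.4],0),atz("top",[217.9,154.8],0))
print("tray",atz("side",[277.5,259.1],0),atz("top",[223,214.7],0))
print("stud",atz("top",[356.4,185.5],0),"lens",atz("top",[324.9,218.5],0),"housing",atz("top",[156,218.2],0))
ims=[cv2.imread("pics/"+f) for f in("a.png","b.png")]
E
```

```text
{'mtx': array([[467.02733377,   0.        , 255.08962593],
       [  0.        , 467.02733377, 193.96299809],
       [  0.        ,   0.        ,   1.        ]]), 'dist': array([-0.10711371,  0.        ,  0.        ,  0.        ,  0.        ]), 'position': array([ 347.42790361,  -49.06455615, 1764.75669268]), 'orientation': array([ 0.10335865, -0.08591765, -1.58074231])}
top (array([604.71082934,  64.92405952, 191.83368185]), np.float64(9.337975229336953)) [601.38291887  60.77998088 188.        ] [609.99672428  66.14640181 188.        ]
heel (array([597.63526547,  65.53732002,  12.94129291]), np.float64(10.495559141858912)) [593.8784414   60.82713428   8.        ] [603.57407833  66.84990643   8.        ]
jig [597.33062073  69.31927592   0.        ] [606.2747958   66.60559056   0.        ]
bar [605.62951726 -16.1449256   34.        ]
stop [600.54385474  93.08961196  18.        ] [606.72315533  96.11611424  18.        ]
bottle [721.2401254  118.25081774   0.        ] [714.78115889 110.93860434   0.        ]
tray [468.34599141 100.88327602   0.        ] [483.25523698  91.88801151   0.        ]
stud [ 588.55756265 -418.52612965    0.        ] lens [ 463.96365507 -293.92367578    0.        ] housing [472.66963232 348.07365537   0.        ]
```

In the side view the grey jig with the standing post is at (378,360) and the purple look-alike at (508,350). In the top view they are at (375,283) and (418,390). The grey one is meant: it carries the post, has a dark plate, and has the bottle and tray beside it. I'll confirm that in an enlarged crop.

```bash
python3 - <<'E'
from h import *
T=get_image("top");S=get_image("side")
cv2.imwrite("pics/rawT.png",T);cv2.imwrite("pics/rawS.png",S)
a=cv2.resize(T[155:205,208:273],(520,400),interpolation=cv2.INTER_CUBIC)
b=cv2.resize(S[195:259,216:270],(432,512),interpolation=cv2.INTER_CUBIC)
c=np.zeros((520,800,3),np.uint8); c[:400,:400]=a[:,:400]; 
a=cv2.resize(T[158:200,213:265],(416,336),interpolation=cv2.INTER_CUBIC)
c[:]=0;c[:336,:416]=a;b=cv2.resize(S[195:259,218:266],(384,512),interpolation=cv2.INTER_CUBIC);c[:512,416:]=b
cv2.imwrite("pics/c.png",c)
for n,t in(("top","jig"),("side","jig"),("top","post"),("side","post")):
    for s in silhouettes(n,t)[:3]:
        m=s["pixels"]; ys,xs=np.where(m); print(n,t,s["conf"],np.round(s["at"],1),m.sum(),xs.min(),xs.max(),ys.min(),ys.max(),cv2.minAreaRect(np.c_[xs,ys].astype(np.float32)))
        if s is not None: np.save(f"pics/{n}_{t}_{int(s['at'][0])}.npy",m)
E
```

```text
top jig 0.9 [240.6 182.2] 1117 218 261 163 198 ((239.115966796875, 180.9661102294922), (31.891204833984375, 42.81284713745117), 83.1572265625)
top jig 0.55 [265.9 247.3] 1346 245 288 232 265 ((266.61724853515625, 248.15586853027344), (42.6966667175293, 31.910137176513672), 2.8624048233032227)
side jig 0.98 [251.8 236.5] 836 220 264 212 254 ((243.01071166992188, 231.1513214111328), (35.617576599121094, 46.94559860229492), 16.50436019897461)
side jig 0.61 [323.1 226.1] 1361 302 346 201 247 ((324.9839782714844, 225.1512451171875), (36.21058654785156, 44.68159866333008), 17.35402488708496)
top post 0.53 [226.1 179.5] 133 222 230 169 188 ((226.0, 178.5), (19.0, 8.0), 90.0)
side post 0.67 [240.7 219.9] 858 229 249 199 245 ((239.58621215820312, 221.96551513671875), (46.860172271728516, 19.378267288208008), 86.633544921875)
```

View pics/c.png

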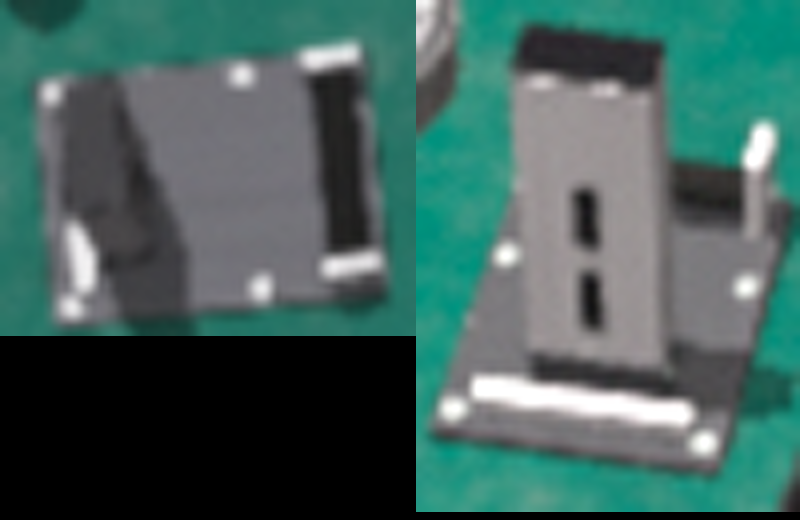

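```bash
cat > fit.py <<'E'
from h import *
from scipy.optimize import least_squares
cT=lambda x,y:[x/8-.5+213,y/8-.5+158]; cS=lambda x,y:[(x-416)/8-.5+218,y/8-.5+195]
def W(p,X):
    X=np.atleast_2d(X).astype(float); c,s=np.cos(p[2]),np.sin(p[2])
    return np.c_[p[0]+c*X[:,0]-s*X[:,1],p[1]+s*X[:,0]+c*X[:,1],X[:,2]]
jT=[((38,-60,8),cT(40,82)),((-122,-60,8),cT(360,45)),((-122,60,8),cT(385,298)),((38,60,8),cT(60,322)),
 ((-105,-45,34),cT(308,70)),((-105,45,34),cT(352,255))][:4]
jS=[((38,-60,4),cS(430,435)),((38,60,4),cS(718,472)),((-122,60,8),cS(797,205)),((26,-45,18),cS(472,385)),((26,45,18),cS(692,415))]
pS=[((13,-28,180+8),cS(512,72)),((13,28,188),cS(665,82)),((-13,-28,188),cS(528,28)),((-13,28,188),cS(661,40)),((13,-28,8),cS(530,378)),((13,28,8),cS(668,388))]
def fit(parts,p0):
    f=lambda p:np.concatenate([(proj(n,W(p,[a for a,_ in L]))-[b for _,b in L]).ravel() for n,L in parts])
    r=least_squares(f,p0); return r.x,f(r.x).reshape(-1,2)
if __name__=="__main__":
    for nm,pp in(("jig T",[("top",jT)]),("jig S",[("side",jS)]),("jig both",[("top",jT),("side",jS)]),("post S",[("side",pS)])):
        x,e=fit(pp,[603,70,1.5]); print(nm,x.round(3),e.round(1).tolist())
E
python3 fit.py
```

```text
jig T [607.836  72.156   1.653] [[-0.8, -0.5], [0.8, 0.2], [0.7, -0.4], [-0.7, 0.6]]
jig S [604.026  66.94    1.645] [[0.0, -0.6], [0.2, 0.1], [0.2, -1.1], [-0.0, 0.7], [-0.4, 0.9]]
jig both [605.163  69.47    1.657] [[-0.2, 0.3], [1.5, 0.8], [1.5, 0.2], [0.1, 1.3], [-0.5, 0.0], [-0.2, 0.4], [-0.7, -0.9], [-0.6, 1.3], [-0.8, 1.2]]
post S [599.503  65.536   1.727] [[-0.1, -1.1], [-0.9, -0.9], [-0.7, -1.2], [0.8, -1.3], [0.6, 2.1], [0.3, 2.3]]
```

```bash
python3 - <<'E'
from fit import *
x,e=fit([("side",pS[:4])],[603,70,1.65]); print(x,e.round(1).tolist())
for z in(188,):
  for q in((62,78),(125,75),(62,222),(125,265)): print(q,atz("top",cT(*q),188).round(1))
j=np.array([605.3,69.7,1.65]); print("expected T cap",(proj("top",W(j,[(13,-28,188),(-13,-28,188),(13,28,188),(-13,28,188)]))-[212.5,157.5])*8)
for nm,X in(("bar",(-105,0,34)),("rest top",(-175,0,60)),("stop",(21,0,18))): print(nm,W(j,X).round(1))
# bystanders in jig frame
c,s=np.cos(j[2]),np.sin(j[2])
for nm,X in(("bottle",(717,113)),("tray",(480,94)),("lens",(464,-294)),("housing",(472,348))):
    d=np.array(X)-j[:2]; print(nm,(d@[c,s]).round(),(d@[-s,c]).round())
E
```

```text
[597.30089708  70.20428311   1.74274519] [[0.1, 0.2], [-0.6, 0.1], [-0.6, 0.0], [1.0, -0.3]]
(62, 78) [632.   85.8 188. ]
(125, 75) [632.9  58.8 188. ]
(62, 222) [569.6  85.9 188. ]
(125, 265) [550.8  59.1 188. ]
expected T cap [[ 64.239815    77.54169035]
 [124.56361941  71.96524276]
 [ 74.83421285 206.23778807]
 [135.43638933 200.66462496]]
bar [[613.6 -35.   34. ]]
rest top [[ 619.1 -104.8   60. ]]
stop [[603.6  90.6  18. ]]
bottle 34.0 -115.0
tray 34.0 123.0
lens -351.0 170.0
housing 288.0 111.0
```

The enlarged crop shows the dark grey jig with a white stop bar and black rest bar, and the aluminium post with its black cap standing in it. That is the listed one. The two-camera fit puts the jig at about (605, 70) with yaw about 1.65.

Now I'll rise and turn so the jaw axis lies along the jig, then go over the post.

arm_command(targets=[[0,-20,0,0.096],[0,-20,0,0.096],[0,-20,0,0.096],[0,-10,0,0.096],[-20,0,12,0],[-30,0,19,0],[-30,0,19,0],[-30,0,19,0],[-30,0,19,0],[-30,0,19,0],[-30,0,19,0],[-30,0,19,0],[-30,0,19,0],[-30,0,19,0],[-30,0,19,0],[-30,0,19,0],[-30,0,19,0],[-30,0,19,0],[-30,0,19,0],[-30,0,19,0]], gripper=100)

```text
t: 3.17
ee_pos: [538.6, -66.1, 275.3]
orientation: [-1.245, 1.151, -1.152]
ft_force: [0.0, -0.6, 0.2]
width: 88.0
```

arm_command(targets=[[-26,0,15,0],[-26,0,15,0],[-26,0,15,0],[-26,0,15,0],[-26,0,16,0],[0,0,0,0],[0,0,0,0]])

```text
t: 3.75
ee_pos: [603.9, 68.8, 274.7]
orientation: [-1.247, 1.15, -1.15]
ft_force: [-0.6, -0.6, 0.2]
width: 87.9
```

```bash
python3 - <<'E'
from fit import *
o=get_obs(); print(o["t"],o["ee_pos"],R.from_rotvec(o["orientation"]).as_matrix()[:2].round(3).tolist())
S=get_image("side");T=get_image("top")
P=np.array(o["ee_pos"]); M=R.from_rotvec(o["orientation"]).as_matrix()
tips=P+M[:,1]*17+np.outer([-44,44],M[:,0])
print(proj("side",tips),proj("top",tips))
a=cv2.resize(S[155:255,200:280],(480,600),interpolation=cv2.INTER_CUBIC)
for q in proj("side",tips): cv2.circle(a,tuple(int((v+.5)*6) for v in q-[200,155]),3,(0,0,255),1)
cv2.imwrite("pics/d.png",a)
for t in("post_top",): print([ (x["at"],x["conf"]) for x in tip_of("side",t)])
E
```

```text
3.75 [603.87785241  68.81053797 274.74242401] [[0.08, -0.0, 0.997], [-0.997, -0.0, 0.08]]
[[232.89953737 192.42158316]
 [239.93873205 173.77837084]] [[210.27094372 173.12869887]
 [237.00459634 170.63084293]]
[]
```

View pics/d.png

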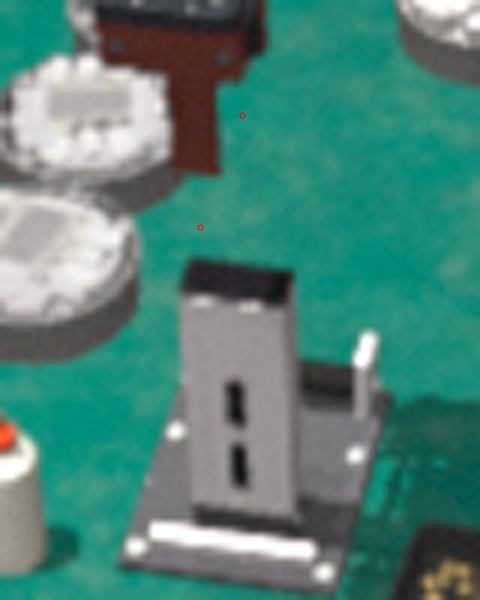

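The near fingertip shows at (195,175) in this crop, about 50 crop px above my projection at (200,227). I'll check with the top view before descending.

```bash
python3 - <<'E'
from fit import *
o=get_obs(); P=np.array(o["ee_pos"]); M=R.from_rotvec(o["orientation"]).as_matrix()
print(o["t"],P)
T=get_image("top");S=get_image("side")
c=np.zeros((480,800,3),np.uint8)
a=cv2.resize(T[140:220,190:270],(480,480),interpolation=cv2.INTER_CUBIC)
b=cv2.resize(S[125:205,205:258],(318,480),interpolation=cv2.INTER_CUBIC)
for off in(17,0):
  tips=P+M[:,1]*off+np.outer([-44,44],M[:,0])
  for im,n,f in((a,"top",[190,140]),(b,"side",[205,125])):
    for q in proj(n,tips): cv2.circle(im,tuple(int((v+.5)*6) for v in q-f),3,(0,0,255),1)
c[:,:480]=a;c[:,482:]=b
cv2.imwrite("pics/e.png",c)
E
```

```text
3.9 [603.17201403  66.74579553 274.96616151]
```

View pics/e.png

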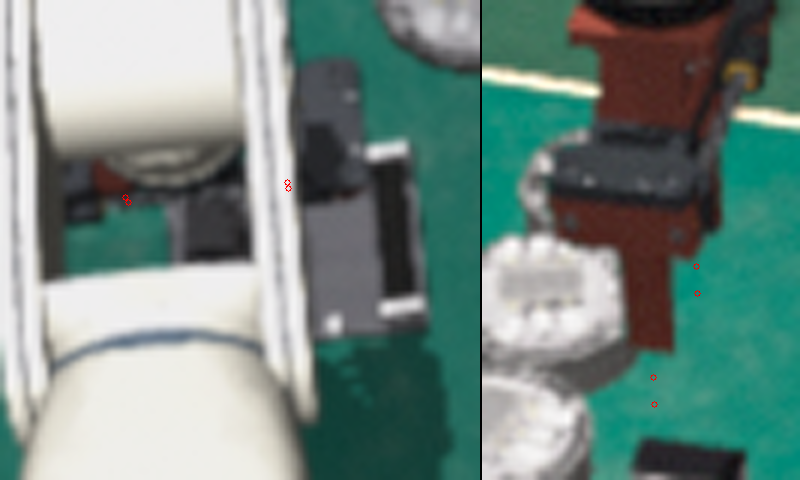

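```bash
python3 - <<'E'
from fit import *
P=np.array([278.2,-559,204.3]);M=np.array([[0.446,-0.001,0.895],[-0.895,0.001,0.446],[-0.002,-1,0]])
for off in(17,-61): print((proj("side",P+M[:,1]*off+np.outer([-44,44],M[:,0]))+.5)/.64)
S=cv2.imread("pics/rawS.png")
c=cv2.resize(S[55:125,335:405],(560,560),interpolation=cv2.INTER_CUBIC)
for q in proj("side",P+M[:,1]*17+np.outer([-44,44],M[:,0])): cv2.circle(c,tuple(int((v+.5)*8) for v in q-[335,55]),3,(0,0,255),1)
cv2.imwrite("pics/f.png",c)
E
```

```text
[[583.82746415 184.24032914]
 [571.34679897 166.02274101]]
[[588.11330527 155.78690868]
 [575.13283818 138.13688812]]
```

View pics/f.png

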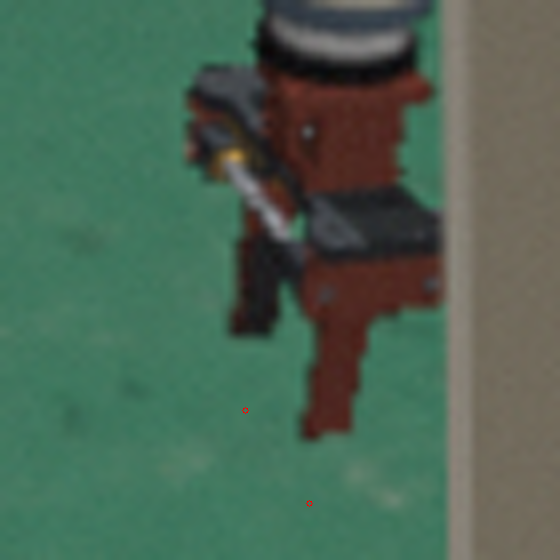

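Both the start picture and this one show the fingers about 9 px above the projection in the side view. The columns agree, and the top view agrees in xy. So the tips seem roughly 33 mm higher than nominal. I'll lower part way, which is safe either way, and measure the tips by their red colour.

arm_command(targets=[[-1,15,1,0],[-1,15,0,0],[-1,15,0,0],[0,15,0,0],[0,15,0,0],[0,0,0,0],[0,0,0,0]])

```text
t: 4.58
ee_pos: [603.9, 69.9, 199.8]
orientation: [-1.246, 1.154, -1.152]
ft_force: [-0.1, 0.3, -0.5]
width: 88.1
```

```bash
cat > look.py <<'E'
from fit import *
import sys
def look(fn,n="side",x0=195,y0=150,w=100,h=110,k=5):
    o=get_obs(); P=np.array(o["ee_pos"]); M=R.from_rotvec(o["orientation"]).as_matrix()
    S=get_image(n)
    c=cv2.resize(S[y0:y0+h,x0:x0+w],None,fx=k,fy=k,interpolation=cv2.INTER_CUBIC)
    tips=P+M[:,1]*17+np.outer([-.5,.5],M[:,0])*o["width"]
    for q in proj(n,tips): cv2.circle(c,tuple(int((v+.5)*k) for v in q-[x0,y0]),3,(0,0,255),1)
    cv2.imwrite("pics/"+fn,c)
    print(o["t"],P.round(1),o["width"],np.round(o["ft_force"],1),"tips",tips.round(0).tolist())
    b,g,r=[S[...,i].astype(int) for i in range(3)]
    m=(r>1.4*g)&(r>1.4*b)&(r>35); m[:, :x0]=0;m[:,x0+w:]=0;m[y0+h:]=0
    for col in range(x0,x0+w):
        ys=np.where(m[:,col])[0]
        if len(ys)>3: print(col,ys.max(),end="; ")
    print()
if __name__=="__main__": look(sys.argv[1])
E
python3 look.py g.png
```

```text
4.5833 [603.9  69.9 199.8] 88.07355822845886 [-0.1  0.3 -0.5] tips [[601.0, 114.0, 183.0], [607.0, 26.0, 183.0]]
197 229; 198 229; 199 229; 200 229; 201 229; 219 186; 220 186; 221 187; 222 187; 223 187; 224 187; 225 187; 226 187; 227 187; 228 188; 229 190; 230 201; 231 202; 232 203; 233 203; 234 203; 235 203; 236 203; 237 203; 238 189; 239 189; 240 189; 241 184; 242 169; 243 167; 244 181; 245 153;
```

View pics/g.png

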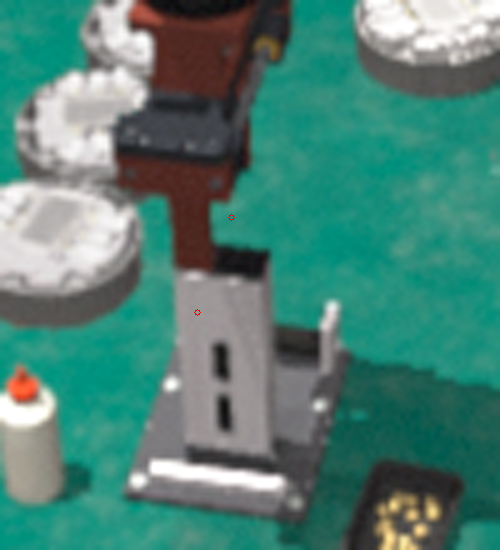

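```bash
python3 - <<'E'
from fit import *
for q in(cS(512,72),cS(665,82),cS(528,28),cS(661,40)): print("post",atz("side",q,188).round(1))
for col in(230,237.5,233.7):
  p,v=ray("side",[col,203.7])
  for y in(114,127): print(col,y,(p+v*(y-p[1])/v[1]).round(1))
p=np.array([216.49,1121.24,1169.26])
print(proj("side",[[601,114,z] for z in(183,200,216)]))
E
```

```text
post [623.2  87.2 188. ]
post [566.   77.3 188. ]
post [625.5  61.6 188. ]
post [574.5  54.9 188. ]
230 114 [611.1 114.  213. ]
230 127 [606.1 127.  225.4]
237.5 114 [587.8 114.  218.5]
237.5 127 [583.  127.  230.8]
233.7 114 [599.6 114.  215.8]
233.7 127 [594.6 127.  228.1]
[[233.76875299 211.86893651]
 [233.49461023 207.61642828]
 [233.23305449 203.55376543]]
```

The near tip is at row 203.7, which means a true height of about 216–225 rather than 183. Lateral alignment with the post is within about 3 mm. I'll descend straddling the post by a depth that is safe under either reading, then bring the fingertips near the faces.

arm_command(targets=[[0,10,-1,0],[0,10,-1,0],[0,10,-1,0],[0,10,0,0],[0,10,0,0],[0,0,0,0]])

```text
t: 5.13
ee_pos: [599.9, 70.4, 147.3]
orientation: [-1.248, 1.155, -1.15]
ft_force: [-0.1, 0.5, -0.5]
width: 87.4
```

arm_command(targets=[[0,0,0,0],[0,0,0,0],[0,0,0,0],[0,0,0,0]], gripper=55)

```text
t: 5.47
ee_pos: [602.0, 70.6, 150.7]
orientation: [-1.244, 1.151, -1.152]
ft_force: [-0.1, 0.9, -0.2]
width: 64.5
```

```bash
python3 look.py i.png
```

```text
5.4667 [602.   70.6 150.7] 64.49495689516206 [-0.1  0.9 -0.2] tips [[599.0, 103.0, 134.0], [604.0, 38.0, 134.0]]
197 229; 198 229; 199 229; 200 229; 201 229; 221 201; 222 200; 223 201; 224 200; 225 200; 226 201; 227 201; 228 201; 229 201; 230 202; 231 203; 232 207; 233 212; 234 213; 235 213; 236 213; 237 213; 238 213; 239 210; 240 204; 241 204; 242 203; 243 202; 244 175; 245 173; 246 168; 253 169;
```

View pics/i.png

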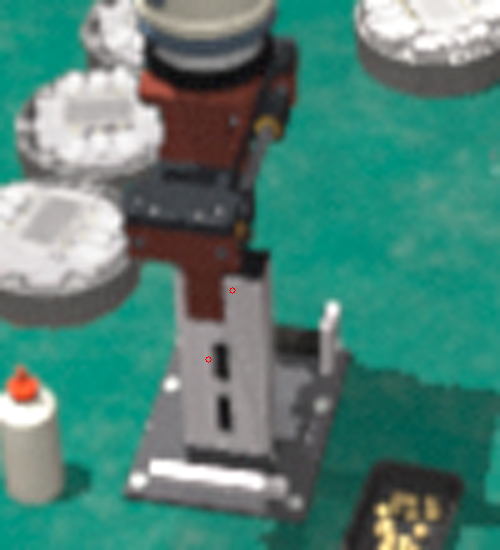

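The near fingertip (crop 187–225, 320) now overlaps the upper post face, centred laterally to within about 1 mm. Measured tips are about 17 mm above the TCP height, so d≈20 mm below the post top. Next I'll narrow the gap without gripping, then tip slowly past balance. The jaw opening acts as a limit on the lean.

arm_command(targets=[[0,0,0,0],[0,0,0,0],[0,0,0,0],[0,0,0,0]], gripper=40)

```text
t: 5.85
ee_pos: [601.5, 70.5, 150.2]
orientation: [-1.245, 1.152, -1.152]
ft_force: [0.6, -0.2, -0.2]
width: 35.8
```

arm_command(targets=[[1.5,0,0,0],[2,0,0,0],[2,0,0,0],[2,0,0,0],[2,0,0,0],[2,0,0,0],[2,0,0,0],[2,0.5,0,0],[2,0.5,0,0],[2,0.5,0,0],[2,0.5,0,0],[2,0.5,0,0]])

```text
t: 6.85
ee_pos: [603.3, 46.8, 147.5]
orientation: [-1.245, 1.152, -1.152]
ft_force: [0.4, 0.4, -0.6]
width: 35.1
```

arm_command(targets=[[1.5,0.2,0,0],[1.5,0.2,0,0],[1.5,0.2,0,0],[1.5,0.2,0,0],[1.5,0.3,0,0],[1.5,0.3,0,0],[1.5,0.3,0,0],[1.5,0.3,0,0],[1.5,0.3,0,0],[1.5,0.3,0,0],[1.5,0.3,0,0],[1.5,0.3,0,0],[1,0.3,0,0],[0,0,0,0]])

```text
t: 8.02
ee_pos: [604.8, 27.9, 144.0]
orientation: [-1.245, 1.152, -1.152]
ft_force: [0.4, -0.6, 0.5]
width: 35.4
```

```bash
cat > ang.py <<'E'
from look import *
J=np.array([605.3,69.7,1.65])
def box(th,hx,yaw=1.65,lat=0):
    # tilted post corners; own x,z in jig
    P=[]
    for x in(-13,13):
        for y in(-28,28):
            for z in(0,180):
                u=x+13; P.append((hx+u*np.cos(th)-z*np.sin(th), y+lat, 8+z*np.cos(th)+u*np.sin(th)))
    return W(np.r_[J[:2],yaw],P)
def iou(n,m,X):
    q=np.zeros(m.shape,np.uint8); cv2.fillConvexPoly(q,cv2.convexHull((proj(n,X)*16).astype(np.int32)),1,shift=4)
    return q.astype(bool)
def est(show=True):
    o=get_obs(); get_image("side"); L=silhouettes("side","post"); print("n",[(round(s["conf"],2),np.round(s["at"],0).tolist(),s["pixels"].sum()) for s in L])
    t=tip_of("side","post_top"); h=tip_of("side","post_heel"); print("top",[(np.round(a["at"],1).tolist(),round(a["conf"],2)) for a in t[:2]],"heel",[(np.round(a["at"],1).tolist(),round(a["conf"],2)) for a in h[:2]])
    d=np.array(o["ee_pos"])[:2]-J[:2]; print("tcp jig x",(d@[np.cos(J[2]),np.sin(J[2])]).round(1),"lat",(d@[-np.sin(J[2]),np.cos(J[2])]).round(1),"z",o["ee_pos"][2],o["width"],o["t"])
    for th in range(0,81,10): print(th,proj("side",W(J,[(-13+13*np.cos(np.radians(th))-180*np.sin(np.radians(th)),0,8+180*np.cos(np.radians(th))+13*np.sin(np.radians(th)))]))[0].round(1),end=" ")
    print()
    if L:
        m=L[0]["pixels"]; best=[]
        for th in np.arange(0,82,2):
            for hx in(-13,-5,3,11):
                for lat in (0,6):
                    q=iou("side",m,box(np.radians(th),hx,lat=lat)); best.append((-(q&m).sum()/(q|m).sum(),th,hx,lat))
        print([(round(-float(b[0]),3),int(b[1]),b[2],b[3]) for b in sorted(best)[:5]])
if __name__=="__main__":
    est(); look(sys.argv[1])
E
python3 ang.py j.png
```

```text
n [(0.78, [244.0, 220.0], np.int64(881))]
top [([244.1, 187.8], 0.74)] heel [([241.4, 242.1], 0.77), ([276.4, 256.1], 0.26)]
tcp jig x -41.6 lat 3.8 z 144.0038388102983 35.362116181149965 8.0167
0 [237.  200.8] 10 [239.4 194.3] 20 [241.7 189.5] 30 [244.  186.3] 40 [246. 185.] 50 [247.8 185.3] 60 [249.3 187.2] 70 [250.4 190.5] 80 [251.3 195.2] 
[(0.816, 12, -13, 6), (0.812, 14, -13, 6), (0.812, 16, -13, 6), (0.809, 10, -13, 6), (0.8, 8, -13, 6)]
8.2167 [604.8  28.2 144.1] 35.23558261041556 [ 0.7  0.1 -0.2] tips [[603.0, 46.0, 127.0], [606.0, 11.0, 127.0]]
197 229; 198 229; 199 229; 200 229; 201 229; 225 192; 226 192; 227 192; 228 193; 229 193; 230 193; 231 193; 232 193; 233 193; 234 193; 235 193; 236 194; 237 196; 238 201; 239 202; 240 202; 241 202; 242 202; 243 202; 244 195; 245 195; 246 193; 247 175; 248 168; 249 165; 255 163; 256 163;
```

View pics/j.png

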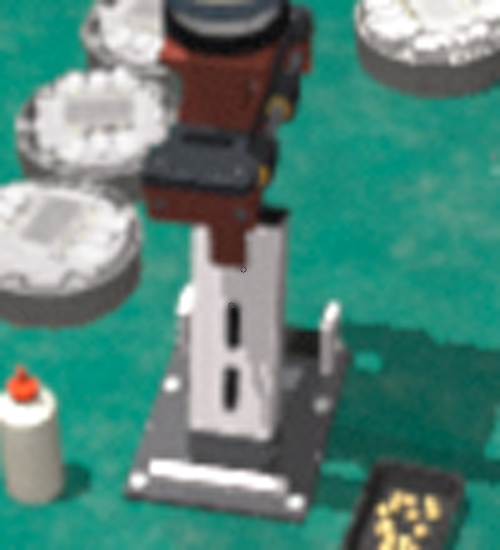

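The post leans about 15° against the front fingertip, straight and with its heel in place. I'll continue lowering in step with small openings.

arm_command(targets=[[2,0.5,0,0],[2,0.5,0,0],[2,0.5,0,0],[2,0.5,0,0],[2,0.5,0,0],[2,0.6,0,0],[2,0.6,0,0],[2,0.6,0,0],[2,0.6,0,0],[2,0.6,0,0],[2,0.6,0,0],[2,0.6,0,0],[2,0.7,0,0],[1.5,0.6,0,0]], gripper=44)

```text
t: 9.43
ee_pos: [607.0, 0.5, 136.0]
orientation: [-1.245, 1.152, -1.152]
ft_force: [0.2, 0.4, 0.0]
width: 38.5
```

arm_command(targets=[[1.5,0.9,0,0],[1.7,0.9,0,0],[1.7,0.9,0,0],[1.7,0.9,0,0],[1.7,0.9,0,0],[1.7,0.9,0,0],[1.7,1,0,0],[1.7,1,0,0],[1.7,1,0,0],[1.7,1,0,0],[1.7,1,0,0],[1.7,1,0,0],[1.7,1.1,0,0],[1.7,1.1,0,0]], gripper=50.5)

```text
t: 10.6
ee_pos: [608.8, -23.0, 122.4]
orientation: [-1.245, 1.152, -1.152]
ft_force: [0.3, 0.1, -0.5]
width: 44.3
```

```bash
python3 ang.py k.png
```

```text
n [(0.78, [244.0, 217.0], np.int64(954))]
top [([247.1, 182.4], 0.62)] heel [([241.8, 240.9], 0.89)]
tcp jig x -92.7 lat 3.8 z 122.39709694224854 44.32299979970559 10.6
0 [237.  200.8] 10 [239.4 194.3] 20 [241.7 189.5] 30 [244.  186.3] 40 [246. 185.] 50 [247.8 185.3] 60 [249.3 187.2] 70 [250.4 190.5] 80 [251.3 195.2] 
[(0.837, 56, -5, 0), (0.835, 58, -5, 0), (0.832, 42, -5, 6), (0.832, 38, -13, 6), (0.831, 40, -5, 6)]
10.8 [608.8 -22.9 122.5] 44.581672996611545 [-1.1 -1.4 -0.4] tips [[607.0, -1.0, 105.0], [611.0, -45.0, 105.0]]
197 229; 198 229; 199 229; 200 229; 201 229; 230 187; 231 187; 232 187; 233 187; 234 187; 235 187; 236 188; 237 188; 238 188; 239 188; 240 188; 241 191; 242 197; 243 197; 244 197; 245 197; 246 198; 247 190; 248 189; 249 189; 250 187; 251 169; 252 163; 253 159; 259 159;
```

arm_command(targets=[[1,1.3,0,0],[1.4,1.3,0,0],[1.4,1.3,0,0],[1.4,1.2,0,0],[1.4,1.3,0,0],[1.4,1.2,0,0],[1.4,1.3,0,0]], gripper=55.5)

```text
t: 11.43
ee_pos: [609.6, -32.5, 113.5]
orientation: [-1.245, 1.152, -1.152]
ft_force: [-0.4, -2.2, 1.4]
width: 48.6
```

arm_command(targets=[[1.2,1.3,0,0],[1.4,1.3,0,0],[1.5,1.3,0,0],[1.5,1.3,0,0],[1.5,1.3,0,0],[1.5,1.3,0,0],[1.5,1.3,0,0],[1,0.5,0,0]], gripper=60)

```text
t: 12.1
ee_pos: [610.3, -43.4, 103.7]
orientation: [-1.245, 1.152, -1.152]
ft_force: [-0.4, -0.4, -0.6]
width: 52.7
```

```bash
python3 ang.py l.png
```

```text
n [(0.63, [245.0, 215.0], np.int64(778)), (0.16, [281.0, 158.0], np.int64(701))]
top [([249.2, 184.1], 0.94), ([251.6, 321.7], 0.18)] heel [([241.3, 242.4], 0.59)]
tcp jig x -113.2 lat 4.0 z 103.72697076917609 52.68975109859957 12.1
0 [237.  200.8] 10 [239.4 194.3] 20 [241.7 189.5] 30 [244.  186.3] 40 [246. 185.] 50 [247.8 185.3] 60 [249.3 187.2] 70 [250.4 190.5] 80 [251.3 195.2] 
[(0.75, 70, -13, 0), (0.744, 72, -13, 0), (0.744, 74, -13, 0), (0.741, 76, -13, 0), (0.738, 68, -13, 0)]
12.3 [610.4 -43.3 104. ] 52.666889714017806 [ 0.1 -0.7  0.4] tips [[608.0, -17.0, 87.0], [612.0, -70.0, 87.0]]
198 229; 199 229; 200 229; 201 229; 232 187; 234 187; 235 188; 236 188; 237 188; 238 188; 239 188; 240 188; 241 189; 242 190; 243 198; 244 198; 245 198; 246 198; 247 199; 248 198; 249 190; 250 190; 251 188; 252 172; 253 164; 254 161; 255 159; 260 160;
```

View pics/l.png

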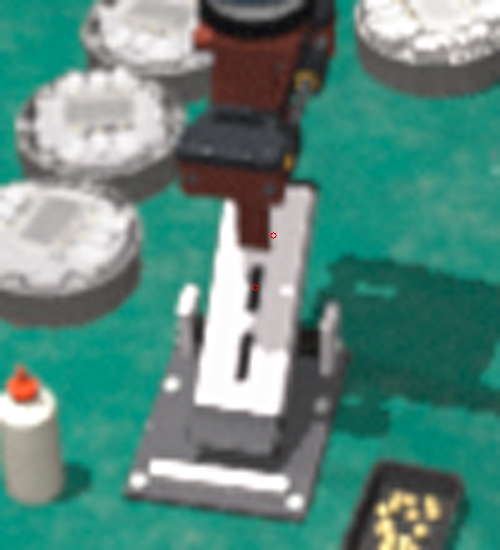

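The post leans about 45°, lies along the jig and is held between the fingertips. The cap is near crop (300,190) and the cheeks are at (188,310) and (330,340) on either side. I'll continue.

arm_command(targets=[[1,1.2,0,0],[1.3,1.2,0,0],[1.3,1.2,0,0],[1.3,1.2,0,0],[1.3,1.2,0,0],[1.3,1.2,0,0],[1.3,1.2,0,0],[1.3,1.2,0,0],[1.3,1.2,0,0],[1.3,1.2,0,0]], gripper=65)

```text
t: 13.18
ee_pos: [611.4, -56.1, 91.8]
orientation: [-1.245, 1.152, -1.152]
ft_force: [0.5, -0.8, -0.9]
width: 57.0
```

arm_command(targets=[[0.8,1.1,0,0],[0.9,1.1,0,0],[0.9,1.1,0,0],[0.9,1.1,0,0],[0.9,1.1,0,0],[0.9,1.1,0,0],[0.9,1.2,0,0],[0.9,1.2,0,0],[0.9,1.2,0,0],[0.9,1.2,0,0]], gripper=69)

```text
t: 14.02
ee_pos: [612.1, -64.9, 80.5]
orientation: [-1.245, 1.152, -1.152]
ft_force: [-0.3, -0.2, -0.6]
width: 60.7
```

```bash
python3 ang.py m.png
```

```text
n [(0.73, [246.0, 216.0], np.int64(791)), (0.51, [241.0, 236.0], np.int64(1067))]
top [([251.5, 185.2], 0.57), ([240.1, 244.5], 0.4)] heel [([239.1, 240.6], 0.88)]
tcp jig x -134.7 lat 3.9 z 80.45880699331809 60.66791802746414 14.0167
0 [237.  200.8] 10 [239.4 194.3] 20 [241.7 189.5] 30 [244.  186.3] 40 [246. 185.] 50 [247.8 185.3] 60 [249.3 187.2] 70 [250.4 190.5] 80 [251.3 195.2] 
[(0.8, 78, -13, 0), (0.8, 80, -13, 0), (0.788, 76, -13, 0), (0.783, 72, -13, 6), (0.782, 70, -13, 6)]
14.2167 [612.  -64.8  80.5] 60.92787372195969 [ 0.2 -0.9 -1.2] tips [[610.0, -34.0, 64.0], [614.0, -95.0, 64.0]]
197 229; 198 229; 199 229; 200 229; 201 229; 234 189; 235 189; 236 189; 237 189; 238 189; 239 189; 240 189; 241 189; 242 190; 243 190; 244 193; 245 200; 246 200; 247 200; 248 201; 249 200; 250 191; 251 191; 252 191; 253 187; 254 169; 255 166; 256 163; 262 161;
```

arm_command(targets=[[0.6,1.2,0,0],[0.8,1.2,0,0],[0.8,1.2,0,0],[0.8,1.2,0,0],[0.8,1.2,0,0],[0.8,1.2,0,0],[0.9,1.2,0,0],[0.9,1.3,0,0]], gripper=72)

```text
t: 14.93
ee_pos: [612.5, -71.1, 70.7]
orientation: [-1.245, 1.152, -1.152]
ft_force: [-0.5, -0.7, -1.3]
width: 63.5
```

```bash
python3 ang.py n.png; python3 - <<'E'
from ang import *
get_image("top")
for t in("post_top","post_heel"): print(t,[(np.round(a["at"],1).tolist(),round(a["conf"],2)) for a in tip_of("top",t)[:3]])
for th in(50,60,70,75):
    X=box(np.radians(th),-13); print(th,"T",proj("top",X[[1,3,5,7]].mean(0))[0].round(1),"S edges low,up",proj("side",X[[1,3]].mean(0))[0].round(1),proj("side",X[[5,7]].mean(0))[0].round(1),"foot up edge",proj("side",X[[4,6]].mean(0))[0].round(1))
E
```

```text
n []
top [] heel [([241.9, 240.8], 0.68), ([242.6, 235.6], 0.59)]
tcp jig x -140.9 lat 3.9 z 70.74386223889437 63.45662866852944 14.9333
0 [237.  200.8] 10 [239.4 194.3] 20 [241.7 189.5] 30 [244.  186.3] 40 [246. 185.] 50 [247.8 185.3] 60 [249.3 187.2] 70 [250.4 190.5] 80 [251.3 195.2] 
15.1333 [612.5 -71.   70.8] 63.321745745947666 [ 0.5  0.  -0.7] tips [[610.0, -39.0, 54.0], [615.0, -103.0, 54.0]]
197 229; 198 229; 199 229; 200 229; 201 229; 235 190; 236 190; 237 190; 238 190; 239 190; 240 191; 241 190; 242 191; 243 191; 244 192; 245 200; 246 201; 247 201; 248 201; 249 201; 250 201; 251 192; 252 192; 253 191; 254 175; 255 168; 256 166; 257 163; 262 161; 
post_top []
post_heel [([230.3, 185.2], 0.45)]
50 T [266.3 173.7] S edges low,up [248.4 186. ] [247.1 184.5] foot up edge [238.8 238.7]
60 T [271.7 174.3] S edges low,up [249.8 188.5] [248.8 185.8] foot up edge [239.1 237.4]
70 T [275.7 175.1] S edges low,up [250.8 192.4] [250.1 188.6] foot up edge [239.3 236.1]
75 T [277.1 175.6] S edges low,up [251.2 194.8] [250.6 190.5] foot up edge [239.5 235.5]
```

View pics/n.png

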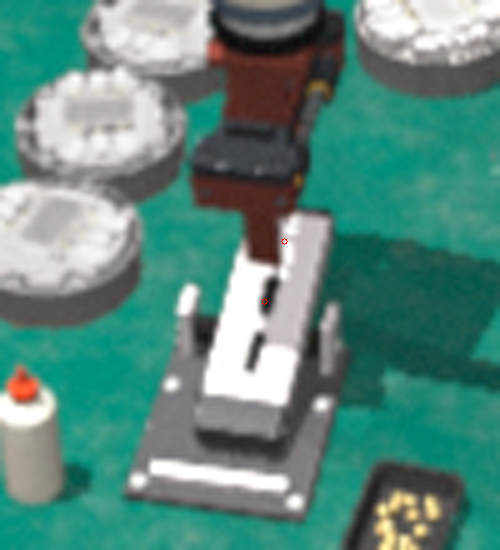

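```bash
python3 - <<'E'
from ang import *
f=lambda q:((q-[195,150]+.5)*5).round(0).tolist()
for hx in(-13,5):
  for th in(55,60,65,70,74):
    X=box(np.radians(th),hx,lat=4); q=proj("side",X) # order x,y,z
    print(hx,th,"upR top",f(q[7]),"loR top",f(q[3]),"upL foot",f(q[4]),"upR foot",f(q[6]),"heelL",f(q[0]),"heelR",f(q[2]))
E
```

```text
-13 55 upR top [315.0, 183.0] loR top [320.0, 194.0] upL foot [186.0, 438.0] upR foot [270.0, 450.0] heelL [193.0, 445.0] heelR [276.0, 456.0]
-13 60 upR top [318.0, 187.0] loR top [322.0, 201.0] upL foot [187.0, 434.0] upR foot [271.0, 446.0] heelL [193.0, 445.0] heelR [276.0, 456.0]
-13 65 upR top [321.0, 193.0] loR top [325.0, 210.0] upL foot [188.0, 431.0] upR foot [272.0, 443.0] heelL [193.0, 445.0] heelR [276.0, 456.0]
-13 70 upR top [324.0, 201.0] loR top [327.0, 220.0] upL foot [188.0, 428.0] upR foot [272.0, 440.0] heelL [193.0, 445.0] heelR [276.0, 456.0]
-13 74 upR top [326.0, 209.0] loR top [328.0, 230.0] upL foot [189.0, 425.0] upR foot [273.0, 437.0] heelL [193.0, 445.0] heelR [276.0, 456.0]
5 55 upR top [309.0, 200.0] loR top [314.0, 211.0] upL foot [180.0, 457.0] upR foot [264.0, 469.0] heelL [187.0, 464.0] heelR [270.0, 476.0]
5 60 upR top [313.0, 204.0] loR top [317.0, 218.0] upL foot [180.0, 454.0] upR foot [265.0, 466.0] heelL [187.0, 464.0] heelR [270.0, 476.0]
5 65 upR top [316.0, 210.0] loR top [320.0, 226.0] upL foot [181.0, 451.0] upR foot [266.0, 463.0] heelL [187.0, 464.0] heelR [270.0, 476.0]
5 70 upR top [318.0, 218.0] loR top [322.0, 237.0] upL foot [182.0, 447.0] upR foot [266.0, 459.0] heelL [187.0, 464.0] heelR [270.0, 476.0]
5 74 upR top [320.0, 226.0] loR top [323.0, 246.0] upL foot [182.0, 445.0] upR foot [267.0, 457.0] heelL [187.0, 464.0] heelR [270.0, 476.0]
```

The foot is still in place and the post lies straight between the cheeks. The top-right corner is at crop (330,212), so the lean is about 65–73°. I'll do the last part in small steps and follow that corner numerically.

```bash
cat > cor.py <<'E'
from ang import *
S=get_image("side"); o=get_obs(); cv2.imwrite(f"pics/raw_{o['t']:.2f}.png",S)
hsv=cv2.cvtColor(S,cv2.COLOR_BGR2HSV); ng=~((hsv[...,1]>80)&(hsv[...,0]>60)&(hsv[...,0]<100))
ng[:,266:]=0
print("first non-green row per col",[(c,int(186+np.argmax(ng[186:215,c]))) for c in range(255,263)])
print("right edge",[(r,int(np.where(ng[r,250:265])[0].max()+250) if ng[r,250:265].any() else None) for r in range(188,204,2)])
g=cv2.cvtColor(S,cv2.COLOR_BGR2GRAY); print("col242 rows 222..246",g[222:247,242].tolist())
print(o["t"],np.round(o["ft_force"],1))
E
python3 cor.py
```

```text
first non-green row per col [(255, 186), (256, 192), (257, 192), (258, 192), (259, 192), (260, 193), (261, 194), (262, 210)]
right edge [(188, 254), (190, 253), (192, 259), (194, 261), (196, 261), (198, 260), (200, 260), (202, 259)]
col242 rows 222..246 [255, 255, 255, 255, 254, 255, 254, 211, 143, 136, 139, 143, 143, 142, 116, 52, 44, 52, 78, 105, 117, 133, 240, 255, 248]
15.3833 [-0.1 -0.7  0.5]
```

arm_command(targets=[[0.3,0.5,0,0],[0.3,0.5,0,0],[0.4,0.7,0,0],[0.5,0.8,0,0],[0.5,0.8,0,0],[0.5,0.8,0,0],[0.5,0.8,0,0],[0.5,0.8,0,0]], gripper=75)

```text
t: 16.05
ee_pos: [612.8, -74.7, 65.0]
orientation: [-1.245, 1.152, -1.152]
ft_force: [0.1, -0.3, 0.5]
width: 66.0
```

```bash
python3 cor.py
```

```text
first non-green row per col [(255, 186), (256, 192), (257, 192), (258, 192), (259, 192), (260, 193), (261, 194), (262, 210)]
right edge [(188, 255), (190, 254), (192, 259), (194, 261), (196, 261), (198, 260), (200, 260), (202, 260)]
col242 rows 222..246 [255, 255, 255, 254, 254, 255, 254, 211, 145, 136, 139, 141, 144, 143, 115, 55, 43, 52, 76, 105, 115, 136, 239, 255, 248]
16.1 [ 0.2 -0.5 -1.1]
```

Nothing moved while the support backed off 5 mm, and the corner matches the 74° rest position. The post is already lying on the bar. I'll release in small steps to be sure.

arm_command(targets=[[0,-0.5,0,0],[0,-0.5,0,0],[0.5,-0.5,0,0],[0.5,0,0,0]], gripper=80)

```text
t: 16.43
ee_pos: [613.0, -75.7, 66.9]
orientation: [-1.245, 1.151, -1.152]
ft_force: [-0.9, 0.2, 0.4]
width: 70.1
```

arm_command(targets=[[0.5,-0.5,0,0],[0.5,-0.5,0,0],[0.5,-0.5,0,0],[0.5,0,0,0]], gripper=90)

```text
t: 16.77
ee_pos: [613.1, -77.7, 68.3]
orientation: [-1.245, 1.152, -1.152]
ft_force: [0.1, -0.3, 0.7]
width: 79.0
```

```bash
python3 cor.py
```

```text
first non-green row per col [(255, 186), (256, 192), (257, 192), (258, 192), (259, 192), (260, 193), (261, 194), (262, 210)]
right edge [(188, 254), (190, 254), (192, 259), (194, 261), (196, 261), (198, 260), (200, 260), (202, 260)]
col242 rows 222..246 [255, 255, 255, 255, 254, 255, 254, 212, 145, 137, 140, 141, 143, 142, 112, 56, 46, 52, 77, 104, 117, 133, 239, 255, 248]
16.8167 [-0.5 -0.4 -0.7]
```

arm_command(targets=[[0,0,0,0],[0,0,0,0],[0,0,0,0],[0,-3,0,0],[0,-6,0,0],[0,-10,0,0],[0,-15,0,0],[0,-20,0,0],[0,-25,0,0],[0,-25,0,0],[0,-25,0,0],[0,-25,0,0],[25,0,0,0],[30,0,0,0],[30,0,0,0],[30,0,0,0],[30,0,0,0],[20,0,0,0],[0,0,0,0],[0,0,0,0]], gripper=100)

```text
t: 18.48
ee_pos: [625.7, -243.0, 222.9]
orientation: [-1.244, 1.153, -1.153]
ft_force: [-0.3, 0.5, 0.4]
width: 87.8
```

```bash
python3 - <<'E'
from ang import *
o=get_obs(); print(o["t"],o["ee_pos"])
S=get_image("side");T=get_image("top")
h=lambda n,t:print(n,t,[(np.round(a["at"],1).tolist(),round(a["conf"],2)) for a in tip_of(n,t)[:2]])
for t in("post_top","post_heel","oil_bottle","tray"):
    for n in("side","top"): h(n,t)
c=np.zeros((480,800,3),np.uint8)
c[:480,:400]=cv2.resize(S[172:252,200:267],(400,480),interpolation=cv2.INTER_CUBIC)
c[:360,402:]=cv2.resize(T[153:203,215:270],(398,360),interpolation=cv2.INTER_CUBIC)
cv2.imwrite("pics/z.png",c)
for hx in(-13,0,10):
  th={-13:74,0:75.9,10:77.2}[hx]
  X=box(np.radians(th),hx); print(hx,"top",proj("top",X[[1,3,5,7]].mean(0))[0].round(1),proj("side",X[[1,3,5,7]].mean(0))[0].round(1))
E
```

```text
18.4833 [ 625.71407985 -242.95712615  222.91404806]
side post_top [([251.4, 191.2], 0.89)]
top post_top [([277.3, 178.0], 0.85), ([228.3, 184.6], 0.68)]
side post_heel [([240.2, 238.8], 0.71), ([281.7, 159.1], 0.58)]
top post_heel [([232.5, 186.9], 0.9)]
side oil_bottle [([202.1, 247.4], 0.64)]
top oil_bottle [([217.8, 151.9], 0.69)]
side tray [([274.8, 258.6], 0.94), ([236.4, 245.1], 0.31)]
top tray [([220.9, 213.4], 0.71)]
-13 top [276.9 175.5] [250.8 192.2]
0 top [273.8 176. ] [250.2 195.5]
10 top [271.4 176.4] [249.7 198. ]
```

View pics/z.png

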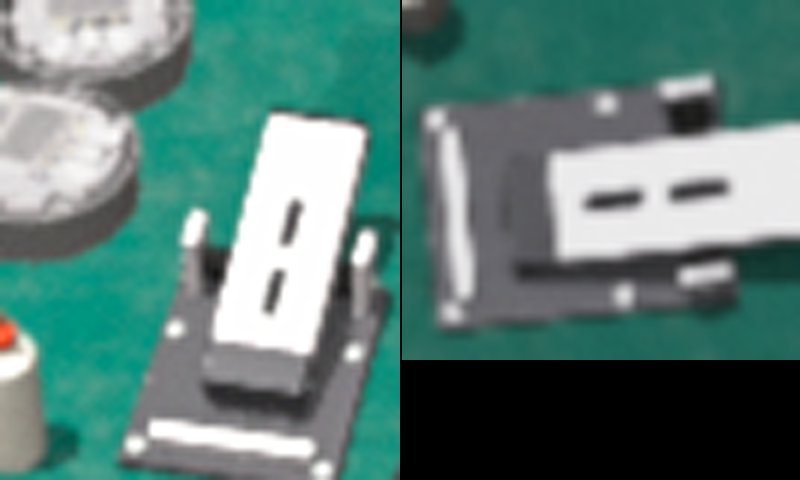

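The final picture shows the post lying straight along the jig on the bar, between the cheeks at (195,240) and (362,270). Its foot is on the plate in front of the stop bar, and the arm is clear.

```bash
python3 -c "
from workcell import *
print(close_job())"
```

```text
the job is handed in; nothing more can be done
None
```

The post is laid down in the grey jig, and I handed the job in at about 19 s of the 45 s allowed. I tipped it with a fingertip on each broad face near the top and never gripped it, opening the jaws in small steps as it leaned further.

**Last checks**
- **Position:** The final pictures show the post on the padded bar, straight along the jig and between the cheeks. It sits about 6 mm off the middle, toward the tray-side cheek, without touching it. Its foot is on the plate, in front of the stop.
- **Post top and tilt:** The post top was found within about 2.5 px of where it should be for a 74° rest with the heel unslipped, in both cameras.
- **Release:** The post did not move in the camera while I backed the fingers off in steps.
- **Surroundings:** The oil bottle and tray were found within about 3 px of where they started. I did not re-measure the stud, housing or lens; the arm passed well above them. The force readings I saw after each move stayed under 3 N, and the arm finished clear.

**What disagreed**
- **Fingertip height:** In the side camera the fingertips showed about 34 mm higher than the reported pose implies. I worked from the pictures. The post probably reached the bar one step earlier than planned, and I only confirmed it was resting when it stayed still as the support backed off.
- **Tilt estimates:** The automatic tilt estimates from the post's outline were unreliable during the lowering.
- **Cameras:** The two cameras differed by about 4–6 mm on where the jig is.

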